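# Hook out the hardware tray and hang the pull hook up

## Task

Pick up the red-handled pull hook, reach it under the front edge of the low plywood shelf, drop its hook into the yellow pull loop hidden there and draw the blue tray out until the whole loop stands clear of the shelf's edge. Leave the tray out, then hang the pull hook level across both upturned yellow hooks of the rack, letting go only once both hooks carry it. Move the tray only with the pull hook, never with the gripper, and leave the jar, hammer and wood offcut where they are.

Things in the scene. Friction and masses are not known exactly. Their poses are not given: they have to be found in the camera images.
- pull_hook: Pull hook, 260 mm long, 250 g. Origin under the middle of its red grip (block 90 x 26 x 40 mm on z = 0); x along the rod to the hook end, z up. 9 mm steel rod, axis at z = 32: forward to x = 150, where it bends straight down to its tip; back as a tail to a 16 mm ball at x = -100. Starts lying on the bench on its grip, hook down.
- hook_tip (a point): Point near the bottom of the pull hook's tip, at (147, 0, 3) mm in its frame. The tip's lowest point is at z = 2; its last 6 mm bend back towards the grip, so to free it from a bar it has pulled, move it about 10 mm forward (along x) before lifting.
- riser: Low plywood shelf fixed to the bench, 260 deep (x), 220 wide (y), inside 196 wide, with sides and back; bins stand on its rear. Origin on the bench below the middle of its open front edge; x points inward under it, z up. Board underside at z = 112 mm, top 124. A red stripe on top at the edge marks the middle, exactly above the loop.
- tray (a joint): How far the tray is drawn out, along the riser's -x, in m: 0 closed, 0.110 at the outer stop; starts 0 to 0.010. About 3 N of friction; it stays where it is left. The whole loop is clear of the shelf's edge from 0.084.
- drawer: Blue tray with a yellow pull loop under the shelf. Axes as the riser's; origin in the middle of the loop's opening, at (66 - joint, 0, 40) mm in the riser's frame. The loop lies level: 8 mm round bar, opening 36 (x) by 60 (y), front bar's axis at x = -22; tray face (64 high, centred on z = 0) at x = +18. A hook lowered in from above catches the front bar.
- rack: Dark steel rest fixed to the bench. Base plate 190 (x) by 90 (y) by 8 mm; origin at the centre of its underside; x runs along the line of its two hooks. A strip up to 38 mm high joins the posts, at y = +24.
- rest_a: Upturned yellow hook of the rack, 8 mm bar, at x = -65 mm in the rack's frame (origin at bench level, same axes). Open-topped U across y: post at y = +24 (top z = 132), flat bottom y = -8 to +10 with upper side at z = 98, front tine sloping up to y = -24, z = 124. The pull hook's rod drops in from above; hung, its axis is at z = 102.5 and the pull hook's origin at 70.5.
- rest_b: Second upturned hook, the same as rest_a, at x = +65 mm in the rack's frame. Hung, one hook carries the pull hook's tail and the other its rod, the grip between them, either way round.
- jar: Bystander: amber jar with a black cap, 56 mm across, 85 mm high; origin under its centre. Leave alone.
- hammer: Bystander: hammer lying on the bench. Leave alone.
- offcut: Bystander: wood offcut 140 x 70 x 38 mm; origin under its centre. Leave alone.
Mind the look-alikes: they are no part of the job. Of the things shaped like the rack, the steel one is meant.

How it is judged (in metres and radians):
On the way, in this order (a step that is already met when the one before it is completed fails the run):
1. the hook's tip is inside the loop, below its bar, with the tray still in (x of hook_tip in the frame of drawer between -0.022 and 0.02 m and y of hook_tip in the frame of drawer between -0.032 and 0.032 m and z of hook_tip in the frame of drawer between -0.036 and -0.004 m and value of joint tray below 0.06 m), for 0.1 s.
2. the tray is drawn out until the loop is clear of the shelf's edge, the hook still in the loop (x of hook_tip in the frame of drawer between -0.022 and 0.02 m and y of hook_tip in the frame of drawer between -0.032 and 0.032 m and z of hook_tip in the frame of drawer between -0.036 and -0.004 m and value of joint tray above 0.083 m), for 0.1 s.
3. the pull hook lies on both rack hooks while the fingers still hold it (contact force between pull_hook and rest_a above 0.1 N and contact force between pull_hook and rest_b above 0.1 N and height (world z) of pull_hook between 0.06 and 0.085 m and contact force between the fingers and pull_hook above 0.5 N), for 0.1 s.
At the end, for the whole second after the job is handed in: Tray out more than 83 mm (whole loop clear of the edge); pull hook at rest across both rack hooks, each carrying over 0.1 N, level within 0.15 rad, along the rack within 0.25 rad, its grip within 35 mm of the rack's centre, its origin 60 to 85 mm above the bench (contact force between pull_hook and rest_a above 0.1 N and contact force between pull_hook and rest_b above 0.1 N and height (world z) of pull_hook between 0.06 and 0.085 m and value of joint tray above 0.083 m and angle between pull_hook's own x axis and vertical between 1.42 and 1.72 rad and angle between the x axis of pull_hook and the x axis of rack, either way round below 0.25 rad and horizontal distance between pull_hook and rack below 0.035 m and linear speed of pull_hook below 0.02 m/s); the robot touches nothing.
It fails at once if the gripper or arm pushes on the tray or its loop (contact force between any of the fingers, the arm and drawer above 1 N).
It fails at once if a bystander is moved more than 30 mm (distance of any of jar, hammer, offcut from where it was at the start of the episode above 0.03 m).
It also fails if it takes over 61 s, if anything falls off the work surface, if the arm or the gripper's body presses on something with over 40 N, if the wrist force passes 120 N, or if a joint passes its speed limit or range.

## Robot

A 6-joint arm with a two-finger parallel gripper is mounted at the origin on the work surface. World frame = base frame: x ahead of the robot, y to its left, z up, the work surface at z = 0. Lengths are in mm, angles in rad, forces in N, time in s.
With the tool pointing down it reaches from about 400 to 825 mm from the base axis. Payload 7 kg.
Tool frame: the origin (TCP) lies at the very end of the fingers, on their centre line; the grasp point (between the pads) lies 19 mm behind it; z points along the fingers, y is the direction in which the jaws open and shut (so a half turn about z gives the same grasp; the last joint's range is limited). The gripper opens to 88 mm and grips with 3 to 60 N. Pads are 19 mm wide; open, the fingers measure 130 mm over their backs; the gripper's body (78 mm by 193 mm) begins 47 mm behind the grasp point.
Start: joints at [-0.903, 0.359, 0.012, 0, -1.224, -0.288], TCP at [250.218, -626.886, 226.561] pointing down, gripper open.
Joint ranges: [-3.07, 3.07], [-1.43, 2.12], [-1.02, 1.25], [-3.03, 1.67], [-3.05, -0], [-3.03, 3.03]. Speed limits (rad/s): [2.39, 2.39, 3.01, 3.14, 3.14, 3.14].

## Interface

Orientations are given as a unit quaternion [x, y, z, w].
In Python, from plant import bot gives the robot as it stands. Calls block until the motion is done:
- bot.move_ptp(position, orientation): joint-space move of the TCP to a pose.
- bot.line_to(position, velocity=150, ori=None): straight line of the TCP; ori=None keeps the orientation; velocity is the mean speed in mm/s.
- bot.move_joints(angles): joint-space move.
- bot.move_gripper(opening, force=None): finger opening in mm; force is the grip in N (None keeps the last); returns when the fingers have stopped.
- bot.pause(seconds).
- bot.solve_ik(position, orientation): joint angles nearest the present ones, or None.
- bot.read_state(): the state.
- bot.camera(name): name is "scene" or "top"; returns the picture (480x640x3 uint8, red, green, blue); there is no depth.
- bot.get_calibration(name): a dict with "fx", "fy", "cx", "cy" (pixels), "view" (4x4, takes a point from world to camera coordinates). Camera axes: x right, y up, looking along -z (the intrinsics and any distortion apply to the point x, -y, -z); pixel columns grow to the right and rows downward; lengths in mm; the calibration is good to about 2 mm. A picture is of the moment at which its call begins. get_calibration takes no time and is no camera call.
A pose or a line that the arm cannot do raises bot.Unreachable and nothing moves.
- bot.close_job(): hands the job in, once; it reports no verdict.
The state is a dict: "t": time; "joint_pos": joint angles; "qvel": joint speeds; "tau": joint torques, N m; "tcp_pos": TCP position; "eef_rot": TCP orientation; "contact_force": force on the tool from outside, world axes, zero at the start; "moment": the same for the moment, N m; "width": finger opening in mm.
Only numpy, scipy, OpenCV 4.12 (cv2) and the standard library are available. Lean on these libraries where they do the work, as an engineer would, in place of code of your own. Each camera call takes 0.05 s, during which the arm holds its last target.

## Working session

There is one attempt and no reset: what is moved stays moved. The work goes in short steps, each a Python script; the robot and the scene stay as the last script left them, time stands still between calls to the robot, and variables do not carry over. Pictures are saved under pics/ and viewed, and the job is handed in when it is done.

```bash
ls; mkdir -p pics; python3 - <<'E'
from plant import bot
import cv2
for n in("scene","top"):
    im=bot.camera(n); cv2.imwrite(f"pics/{n}0.png",im[:,:,::-1]); c=bot.get_calibration(n); print(n,c)
print(bot.read_state())
E
```

```text
pics
scene {'fx': 471.25866791188946, 'fy': 471.25866791188946, 'cx': 316.66548661499013, 'cy': 240.11596253875706, 'view': array([[ 8.47329353e-01,  5.31001748e-01, -8.37328915e-03,
        -4.20456338e+02],
       [-4.48172335e-01,  7.23437885e-01,  5.25146822e-01,
         2.66732832e+02],
       [ 2.84911435e-01, -4.41219640e-01,  8.50970448e-01,
        -1.72903969e+03],
       [ 0.00000000e+00,  0.00000000e+00,  0.00000000e+00,
         1.00000000e+00]])}
top {'fx': 618.9867859516442, 'fy': 618.9867859516442, 'cx': 319.8605519689612, 'cy': 257.0822051947069, 'view': array([[ 2.97261301e-02, -9.99531723e-01,  7.25889478e-03,
        -7.76195759e+01],
       [ 9.87313910e-01,  3.04944166e-02,  1.55824691e-01,
        -5.20185366e+02],
       [-1.55973078e-01,  2.53474275e-03,  9.87758054e-01,
        -1.86331532e+03],
       [ 0.00000000e+00,  0.00000000e+00,  0.00000000e+00,
         1.00000000e+00]])}
{'t': 0.1, 'joint_pos': array([-9.02896281e-01,  3.59303157e-01,  1.11759870e-02, -2.99552793e-04,
       -1.22408998e+00, -2.88093387e-01]), 'qvel': array([-3.67465193e-04, -8.99826910e-04,  1.04606056e-04,  2.38970266e-03,
       -1.64616400e-05, -9.30612275e-04]), 'tau': array([-7.64376691e-04, -5.84163415e+01,  2.93753064e+01,  7.01565340e+00,
        1.01463767e-02, -8.30884323e-05]), 'tcp_pos': array([ 250.06599897, -626.51719104,  225.73692163]), 'eef_rot': array([-1.88713836e-01,  9.82031855e-01,  6.95566147e-04, -2.01745276e-04]), 'contact_force': array([ 0.15599021,  0.45256698, -0.11752574]), 'moment': array([ 0.01324057,  0.04935135, -0.03251568]), 'width': 87.94430246843044}
```

View pics/scene0.png

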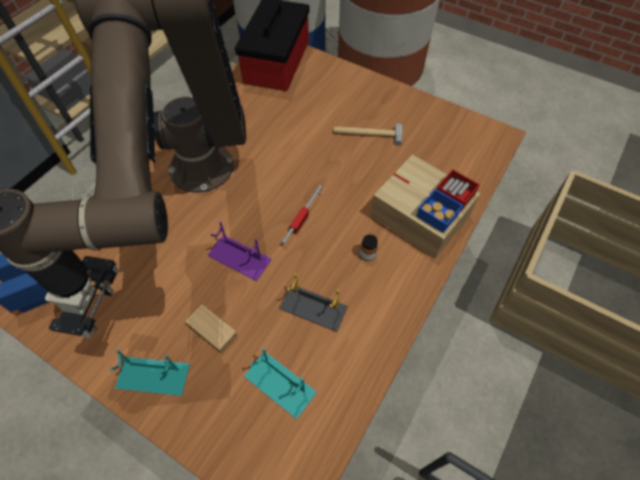

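View pics/top0.png

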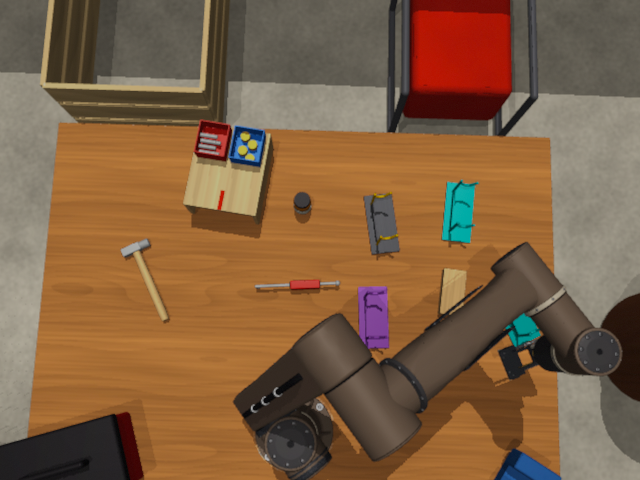

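```bash
python3 - <<'E'
import cv2,numpy as np
t=cv2.imread("pics/top0.png"); s=cv2.imread("pics/scene0.png")
a=cv2.resize(t[265:305,245:350],None,fx=7,fy=7,interpolation=cv2.INTER_CUBIC)
b=cv2.resize(t[180:265,350:410],None,fx=5,fy=5,interpolation=cv2.INTER_CUBIC)
c=cv2.resize(t[115:240,175:285],None,fx=3.3,fy=3.3,interpolation=cv2.INTER_CUBIC)
W=np.zeros((720,800,3),np.uint8)
W[:280,:735]=a;W[280:280+425,:300]=b; W[280:280+c.shape[0],320:320+c.shape[1]]=c
cv2.imwrite("pics/crop1.png",cv2.resize(W,(666,600)))
a=cv2.resize(s[175:255,270:335],None,fx=6,fy=6,interpolation=cv2.INTER_CUBIC)
b=cv2.resize(s[265:340,270:360],None,fx=4.4,fy=4.4,interpolation=cv2.INTER_CUBIC)
W=np.zeros((600,800,3),np.uint8);W[:480,:390]=a;W[:b.shape[0],400:400+b.shape[1]]=b
cv2.imwrite("pics/crop2.png",W)
E
```

```text
(no output)
```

View pics/crop1.png

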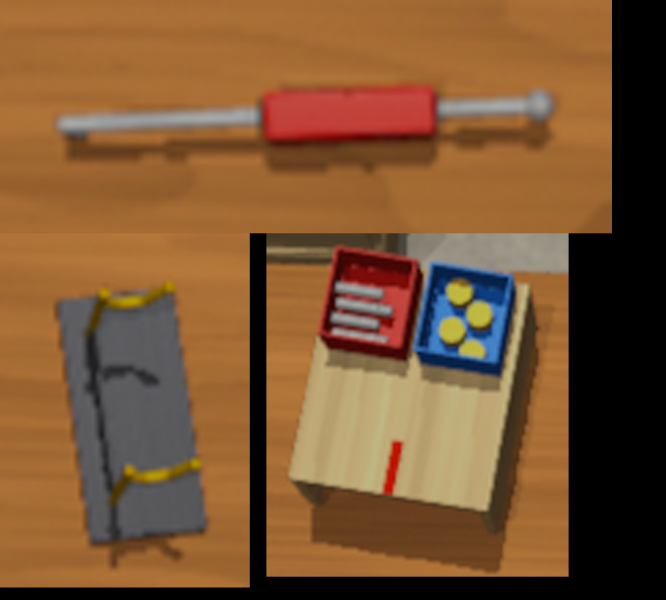

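View pics/crop2.png

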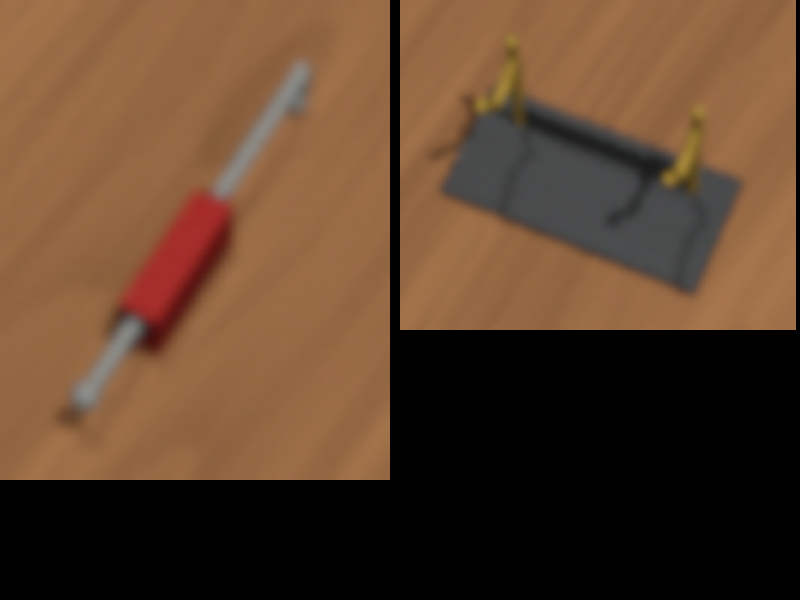

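```bash
cat > h.py <<'E'
import numpy as np,cv2
from plant import bot
from scipy.spatial.transform import Rotation as R
cal={n:bot.get_calibration(n) for n in("scene","top")}
def ray(n,uv):
    c=cal[n];V=np.array(c["view"]);d=np.array([(uv[0]-c["cx"])/c["fx"],-(uv[1]-c["cy"])/c["fy"],-1.])
    return -V[:3,:3].T@V[:3,3],V[:3,:3].T@d
def onz(n,uv,z):
    o,d=ray(n,uv);return o+d*(z-o[2])/d[2]
def proj(n,p):
    c=cal[n];V=np.array(c["view"]);q=V[:3,:3]@np.asarray(p,float)+V[:3,3]
    return np.array([c["cx"]+c["fx"]*q[0]/-q[2],c["cy"]+c["fy"]*-q[1]/-q[2]])
def tri(uv1,uv2):
    o1,d1=ray("top",uv1);o2,d2=ray("scene",uv2)
    A=np.c_[d1,-d2];s=np.linalg.lstsq(A,o2-o1,rcond=None)[0]
    p,q=o1+d1*s[0],o2+d2*s[1];return (p+q)/2,np.linalg.norm(p-q)
def comps(m,amin=5):
    k,l,st,ce=cv2.connectedComponentsWithStats(m.astype(np.uint8))
    return [(l==i,st[i],ce[i]) for i in range(1,k) if st[i,4]>=amin]
def down(yaw): # tool z down, tool x at yaw
    return (R.from_euler('z',yaw)*R.from_euler('x',np.pi)).as_quat()
E
python3 - <<'E'
from h import *
np.set_printoptions(precision=1,suppress=True)
for n in("top","scene"):
    im=cv2.imread(f"pics/{n}0.png"); hsv=cv2.cvtColor(im,cv2.COLOR_BGR2HSV);H,S,V=[hsv[...,i].astype(int) for i in range(3)]
    red=((H<6)|(H>174))&(S>150)&(V>90)
    print(n,"red")
    for m,st,ce in comps(red,12): 
        r=cv2.minAreaRect(np.argwhere(m)[:,::-1].astype(np.float32)); print(st,ce,r, onz(n,ce,40),onz(n,ce,124))
    yel=(H>18)&(H<32)&(S>170)&(V>90)
    print("yellow")
    for m,st,ce in comps(yel,5): print(st,ce,onz(n,ce,105))
    dark=(S<60)&(V>55)&(V<110)
    win=np.zeros_like(dark)
    if n=="top": win[180:265,350:410]=1
    else: win[265:340,270:360]=1
    m=(dark&win).astype(np.uint8)
    m=cv2.morphologyEx(m,cv2.MORPH_CLOSE,np.ones((5,5)))
    for m,st,ce in comps(m,100):
        r=cv2.minAreaRect(np.argwhere(m)[:,::-1].astype(np.float32)); b=cv2.boxPoints(r)
        print("rack",st,ce); P=np.array([onz(n,q,8) for q in b]);print(P,P.mean(0)); print([np.linalg.norm(P[i]-P[i-1]) for i in range(4)])
    jar=onz(n,(302,201),85) if n=="top" else onz(n,(370,242),85); print("jar",jar)
E
```

```text
top red
[ 412    0  100   96 9238] [461.4  46.5] ((461.5, 47.49999237060547), (98.99998474121094, 94.99998474121094), 0.0) [1231.1 -502.3   40. ] [1186.2 -482.4  124. ]
[194 120  36  37 496] [215.5 137.2] ((211.90451049804688, 137.815673828125), (30.773086547851562, 34.05069351196289), 10.491477012634277) [897.  280.6  40. ] [867.  265.5 124. ]
[218 191   6  19  57] [220.6 200. ] ((220.5961456298828, 200.01922607421875), (2.7456257343292236, 18.631031036376953), 11.309932708740234) [693.1 253.2  40. ] [672.2 239.3 124. ]
[290 280  30   9 248] [304.5 284. ] ((304.5, 284.0), (8.0, 29.0), 90.0) [437.8 -17.5  40. ] [428.3 -19.2 124. ]
yellow
[243 132   6   3  12] [245.5 133.1] [889.9 177.7 105. ]
[243 137   7   4  10] [246.2 139. ] [871.1 174.6 105. ]
[250 145   7   5  11] [253.5 147.4] [845.1 150.9 105. ]
[240 151   7   4   9] [243.1 153.1] [825.9 181.9 105. ]
[374 192  18   6  45] [382.  194.9] [ 708.3 -243.7  105. ]
[380 234  19   6  44] [388.5 236.9] [ 579.6 -264.8  105. ]
rack [ 364  195   35   59 1545] [381.1 224.3]
[[ 727.7 -194.3    8. ]
 [ 743.2 -281.     8. ]
 [ 556.3 -309.3   
[... 604 characters left out ...]
 ((299.6538391113281, 218.26922607421875), (9.15255355834961, 23.574758529663086), 33.690067291259766) [443.9 -23.2  40. ] [478.1 -69.5 124. ]
yellow
[ 57   5  32  62 197] [74.  36.3] [-837.3  215.9  105. ]
[  0  56  75 117 537] [ 37.6 116.6] [-592.2 -186.3  105. ]
[295 281   2   4   6] [295.5 282.8] [ 584.1 -253.7  105. ]
[333 300   4   5   8] [335.1 302.6] [ 713.1 -246.6  105. ]
rack [ 280  288   67   43 1482] [312.8 307.9]
[[ 559.6 -312.7    8. ]
 [ 538.2 -227.9    8. ]
 [ 727.5 -199.4    8. ]
 [ 742.9 -282.6    8. ]] [ 642.1 -255.6    8. ]
[np.float64(185.69775385060325), np.float64(87.44625721661778), np.float64(191.43208543803286), np.float64(84.69537598259812)]
jar [696.   -7.3  85. ]
```

```bash
python3 - <<'E'
from h import *
np.set_printoptions(precision=2,suppress=True)
im=cv2.imread("pics/top0.png"); hsv=cv2.cvtColor(im,cv2.COLOR_BGR2HSV);H,S,V=[hsv[...,i].astype(int) for i in range(3)]
print(hsv[190,205],hsv[190,240],hsv[230,240],hsv[215,190],hsv[180,265], hsv[285,325],hsv[284,338],hsv[287,270],hsv[300,300])
m=((H>12)&(H<30)&(S<140)&(V>150)).astype(np.uint8)|(((H<6)|(H>174))&(S>150)).astype(np.uint8)
w=np.zeros_like(m);w[140:235,175:285]=1;m=m*w
m=max(comps(m,100),key=lambda c:c[1][4])[0]
# bottom boundary per column
pts=[]
for u in range(192,252):
    r=np.where(m[:,u])[0]; pts.append((u,r.max()+.5))
pts=np.array(pts);l=cv2.fitLine(pts.astype(np.float32),cv2.DIST_HUBER,0,.01,.01).ravel()
print("edge resid",np.abs((pts-l[2:])@np.array([-l[1],l[0]])).max())
a=onz("top",l[2:],124);b=onz("top",l[2:]+l[:2]*20,124);e=(b-a)[:2];e/=np.linalg.norm(e)
xr=np.array([-e[1],e[0]]);xr*=np.sign(xr[0]);yaw=np.arctan2(xr[1],xr[0]);print("riser yaw",yaw)
c=onz("top",(220.6,200.),124)[:2]
t=(a[:2]-c)@xr;print("stripe centre to edge",t,"edge mid",c+xr*t)
# lateral extents at rows
vis=m.astype(np.uint8)*255; cv2.imwrite("pics/m.png",cv2.resize(vis[110:240,170:290],None,fx=5,fy=5))
P=np.array([onz("top",(x,y),124)[:2] for y,x in np.argwhere(m)])
yl=np.array([-xr[1],xr[0]]);q=(P-c);print("lateral",np.percentile(q@yl,[0,1,99,100]),"x",np.percentile(q@xr,[0,1,99,100]))
# rod pixels
g=(S<90)&(V>90);w=np.zeros_like(g);w[275:297,250:345]=1;g&=w
for mm,st,ce in comps(g,4): print(st,ce)
for n in["top"]:
  print([onz(n,(u,v),32) for u,v in((257.5,286.8),(338,284))])
E
```

```text
[ 23  92 191] [ 23  88 191] [ 14 178 110] [ 14 175 159] [ 18 138  63] [ 14 156 147] [ 11  23 123] [ 13 135 142] [ 14 174 155]
edge resid 3.787402550586421
riser yaw -0.13428805402901048
stripe centre to edge -29.789269386834505 edge mid [642.73 243.24]
lateral [-108.84 -107.34  108.46  110.53] x [-29.97 -28.3  182.97 207.14]
[320 281  20   5  65] [330.05 282.91]
[255 283  35   5 112] [272.03 285.15]
[array([425.63, 126.52,  32.  ]), array([ 441.8 , -120.02,   32.  ])]
```

View pics/m.png

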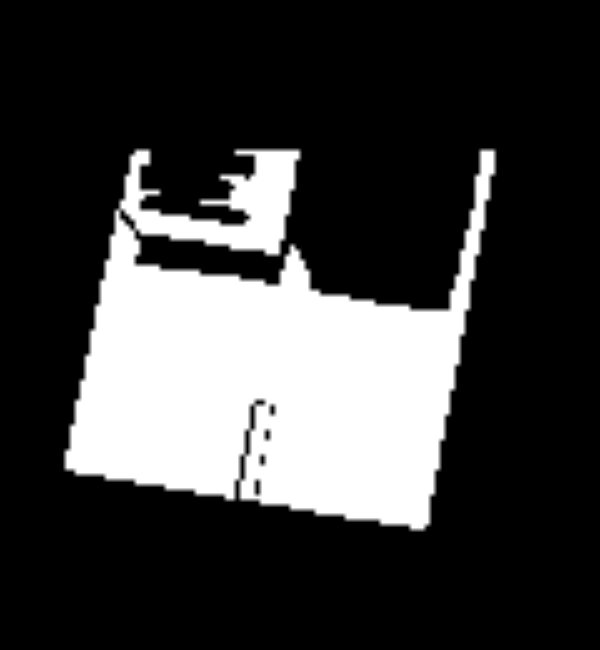

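```bash
python3 - <<'E'
from h import *
np.set_printoptions(precision=1,suppress=True)
# hook from top rod comps
A=onz("top",(330.05,282.91),32);B=onz("top",(272.03,285.15),32);d=(B-A)[:2];d/=np.linalg.norm(d);yaw=np.arctan2(d[1],d[0])
E1=onz("top",(254.5,285.9),32)[:2];E2=onz("top",(339.5,282.6),32)[:2]
L=(E1-E2)@d; print("hook yaw",yaw,"len(262.5)",L, "O from ends",E1-d*154.5,E2+d*108)
G=onz("top",(304.5,284.),40)[:2];print("grip c",G)
im=cv2.imread("pics/scene0.png"); hsv=cv2.cvtColor(im,cv2.COLOR_BGR2HSV);H,S,V=[hsv[...,i].astype(int) for i in range(3)]
g=(S<90)&(V>90);w=np.zeros_like(g);w[180:250,275:328]=1;g&=w
for mm,st,ce in comps(g,4): print(st,ce,onz("scene",ce,32))
red=((H<8)|(H>172))&(S>120)&(V>80);w[:]=0;w[165:190,390:415]=1
for mm,st,ce in comps(red&w,3): print("stripe",st,ce,onz("scene",ce,124),tri((220.6,200),ce))
O=np.array([*(((E1-d*154.5)+(E2+d*108))/2),0]);n=np.array([-d[1],d[0]])
def hk(x,y,z): return O+np.r_[d*x+n*y,z]
xr=np.array([np.cos(-.135),np.sin(-.135)]);yr=np.array([-xr[1],xr[0]]);Ro=np.array([642.7,243.2])
rk=np.array([np.cos(.157),np.sin(.157)]);rn=np.array([-rk[1],rk[0]]);Ko=np.array([642,-253.5])
for c in("top","scene"):
    I=cv2.imread(f"pics/{c}0.png");s=3 if c=="top" else 4
    I=I[110:310,170:420] if c=="top" else I[150:345,270:490]; o=(170,110) if c=="top" else(270,150)
    I=cv2.resize(I,None,fx=s,fy=s,interpolation=cv2.INTER_CUBIC)
    def dot(p,col=(0,255,0)):
        q=(proj(c,p)-o+.5)*s;cv2.circle(I,(int(q[0]),int(q[1])),2,col,-1)
    for x in(45,-45):
        for y in(13,-13):dot(hk(x,y,40))
    dot(hk(150,0,32));dot(hk(-100,0,32));dot(hk(150,0,2),(255,255,0))
    for x,y in((0,-110),(0,110),(0,0),(260,110),(260,-110)):dot(np.r_[Ro+xr*x+yr*y,124])
    for x in(95,-95):
        for y in(45,-45):dot(np.r_[Ko+rk*x+rn*y,8])
    for x in(65,-65):
        for y,z in((24,132),(-24,124),(1,98)):dot(np.r_[Ko+rk*x+rn*y,z],(255,0,255))
    cv2.imwrite(f"pics/ov_{c}.png",I if I.shape[1]<=800 else cv2.resize(I,(800,int(I.shape[0]*800/I.shape[1])))[:600])
E
```

```text
hook yaw 1.640163277099344 len(262.5) 260.979309650754 O from ends [438.8 -18.3] [438.8 -16.8]
grip c [437.8 -17.4]
[306 185  16  23 104] [313.9 195.6] [431.2  86.4  32. ]
[282 228  12  16  73] [287.3 235.2] [443.4 -95.3  32. ]
stripe [394 174  14   9  27] [400.7 177.7] [671.6 238.6 124. ] (array([671.9, 239. , 124. ]), np.float64(0.8470709282960437))
```

View pics/ov_top.png

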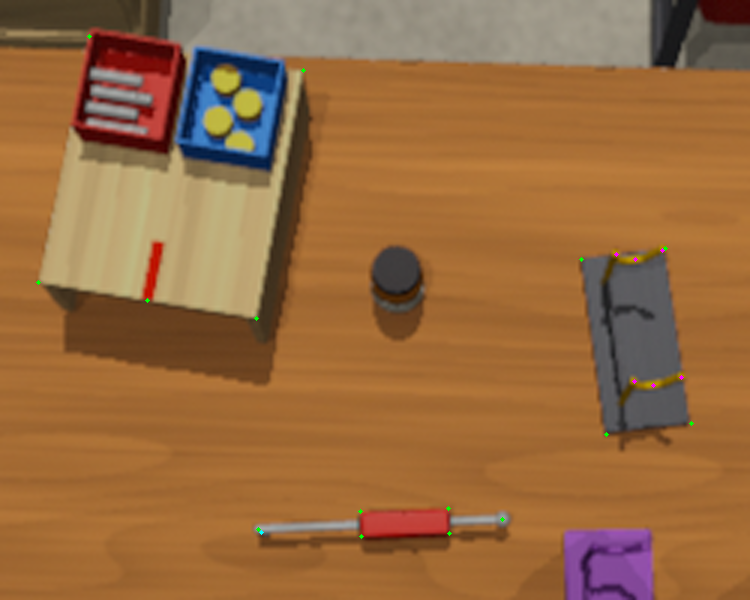

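View pics/ov_scene.png

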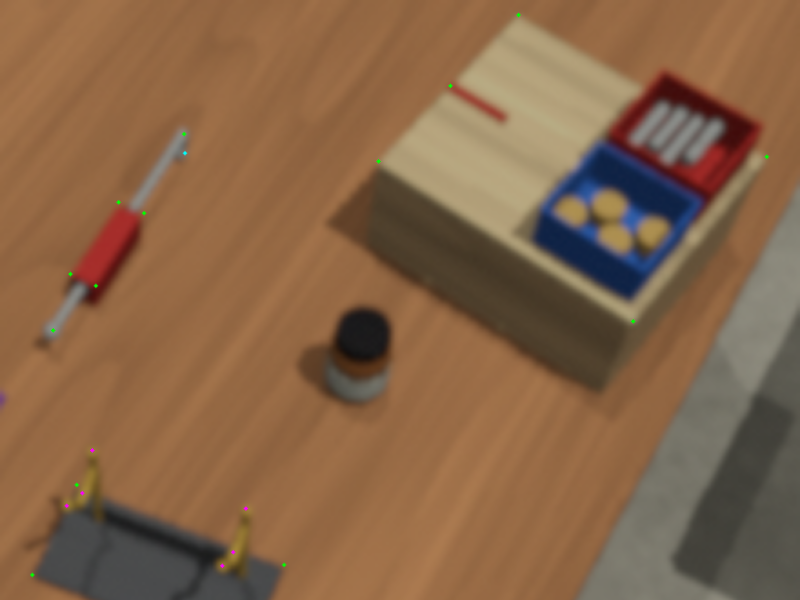

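```bash
cat >> h.py <<'E'
HO=np.array([438.6,-17.6]);HY=1.640
RO=np.array([642.7,243.2]);RY=-.135
KO=np.array([642.,-253.5]);KY=.157
def ex(y): return np.array([np.cos(y),np.sin(y)])
def ey(y): return np.array([-np.sin(y),np.cos(y)])
def rp(x,z,y=0): # hook-origin at riser x, height z -> TCP
    return [*(RO+ex(RY)*x+ey(RY)*y),z+6]
def kp(x,y,z): return [*(KO+ex(KY)*x+ey(KY)*y),z+6]
E
python3 - <<'E'
from h import *
np.set_printoptions(precision=2,suppress=True)
for f in(0,np.pi):
    print(f)
    for p,y in(([*HO,120],HY),([*HO,6],HY),(rp(-190,58),RY),(rp(-89,58),RY),(rp(-89,22),RY),(rp(-195,22),RY),(kp(0,1,115),KY),(kp(0,1,70),KY)):
        print(bot.solve_ik(p,down(y+f)))
E
```

```text
0
[ 0.41  0.07 -0.64  0.   -0.86  2.8 ]
[ 0.41  0.26 -0.77  0.   -0.55  2.8 ]
[ 0.91  0.29 -0.52  0.   -0.77  0.53]
[ 0.75  0.4  -0.33  0.   -0.84  0.68]
[ 0.75  0.45 -0.36  0.   -0.76  0.68]
[ 0.91  0.33 -0.56  0.   -0.68  0.52]
[-0.09  0.46 -0.09  0.   -1.03  1.82]
[-0.09  0.5  -0.13  0.   -0.94  1.82]
3.141592653589793
[ 0.41  0.07 -0.64  0.   -0.86 -0.34]
[ 0.41  0.26 -0.77  0.   -0.55 -0.34]
[ 0.91  0.29 -0.52 -0.   -0.77 -2.61]
[ 0.75  0.4  -0.33 -0.   -0.84 -2.46]
[ 0.75  0.45 -0.36 -0.   -0.76 -2.46]
[ 0.91  0.33 -0.56 -0.   -0.68 -2.62]
[-0.09  0.46 -0.09 -0.   -1.03 -1.32]
[-0.09  0.5  -0.13 -0.   -0.94 -1.32]
```

```bash
echo "F=np.pi" >> h.py; python3 - <<'E'
from h import *
np.set_printoptions(precision=2,suppress=True)
q=down(HY+F)
bot.move_ptp([*HO,110],q)
bot.line_to([*HO,6],120)
s=bot.read_state();print(s["t"],s["tcp_pos"],s["contact_force"])
bot.move_gripper(20,45)
s=bot.read_state();print(s["t"],s["tcp_pos"],s["contact_force"],s["width"])
bot.line_to([*HO,120],150)
s=bot.read_state();print(s["t"],s["tcp_pos"],s["contact_force"],s["moment"],s["width"])
for n in("top","scene"): cv2.imwrite(f"pics/g_{n}.png",bot.camera(n)[:,:,::-1])
E
```

```text
3.425 [439.02 -17.54   6.42] [-0.47  0.17  0.43]
4.425 [438.83 -17.52   6.04] [ 1.3  -0.14 -0.96] 25.951806529926333
5.3333 [437.72 -17.8  119.09] [ 1.33 -0.5  -2.89] [-0.    0.12 -0.04] 26.080538660308036
```

```bash
python3 - <<'E'
import cv2,numpy as np
s=cv2.imread("pics/g_scene.png");t=cv2.imread("pics/g_top.png")
a=cv2.resize(s[130:250,250:370],None,fx=3.3,fy=3.3,interpolation=cv2.INTER_CUBIC);b=cv2.resize(t[230:350,230:350],None,fx=3.3,fy=3.3,interpolation=cv2.INTER_CUBIC)
cv2.imwrite("pics/g_crop.png",np.hstack([a,b]))
E
```

```text
(no output)
```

View pics/g_crop.png

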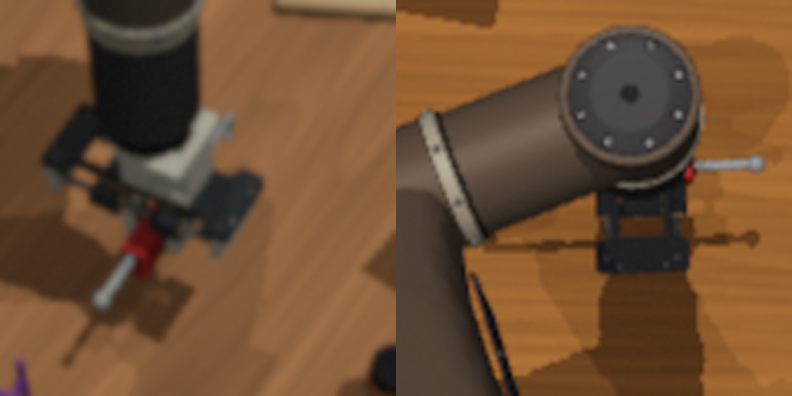

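```bash
python3 - <<'E'
from h import *
np.set_printoptions(precision=2,suppress=True)
d=ex(HY)
print("ball pred",proj("top",[*(np.array([437.7,-17.8])-d*100),113+32]),"meas 339.4 279.4")
q=down(RY+F)
bot.move_ptp(rp(-205,110),q)
bot.line_to(rp(-200,58),120)
s=bot.read_state();print(s["t"],s["tcp_pos"],rp(-200,58),s["contact_force"],s["eef_rot"],q)
p=np.array([*s["tcp_pos"][:2],s["tcp_pos"][2]-6])
x=np.r_[ex(RY),0]
for n in("top","scene"):
    im=bot.camera(n)[:,:,::-1].copy();cv2.imwrite(f"pics/s_{n}.png",im)
    o=(190,180) if n=="top" else (300,100)
    c=cv2.resize(im[o[1]:o[1]+120,o[0]:o[0]+120],None,fx=4,fy=4,interpolation=cv2.INTER_CUBIC)
    for l,z in((150,32),(150,2),(-100,32),(45,40),(45,32)):
        u=(proj(n,p+x*l+[0,0,z])-o+.5)*4; cv2.circle(c,(int(u[0]),int(u[1])),2,(0,255,0),-1)
    cv2.imwrite(f"pics/s_{n}c.png",c)
a=np.hstack([cv2.imread(f"pics/s_{n}c.png") for n in("top","scene")]);cv2.imwrite("pics/s_both.png",cv2.resize(a,(800,400)))
E
```

```text
ball pred [338.59 278.59] meas 339.4 279.4
7.9917 [444.82 270.14  64.28] [np.float64(444.51973375909046), np.float64(270.1180622014696), 64] [ 0.93 -0.02 -3.08] [ 0.07  1.   -0.    0.  ] [0.07 1.   0.   0.  ]
```

View pics/s_both.png

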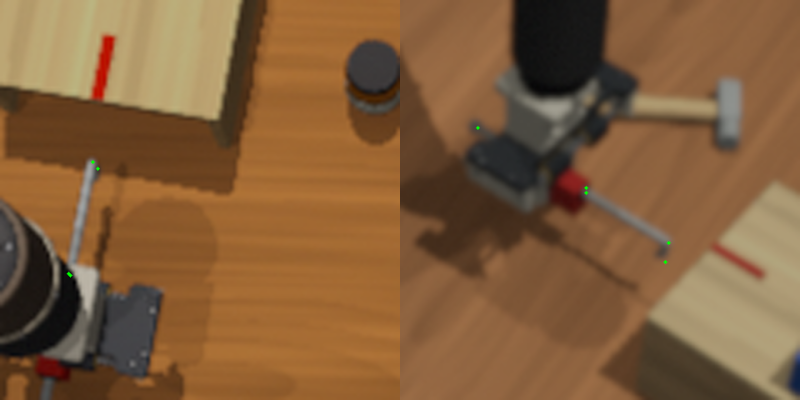

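```bash
python3 - <<'E'
from h import *
np.set_printoptions(precision=2,suppress=True)
def st(l):
    s=bot.read_state();print(l,round(s["t"],2),s["tcp_pos"],s["contact_force"],s["moment"],s["width"]);return s
for x in(-140,-110,-89):
    bot.line_to(rp(x,58),100);s=st(x)
    if abs(s["contact_force"][:2]).max()>6: raise SystemExit("contact")
for z in(48,40,34,28,22):
    bot.line_to(rp(-89,z),60);s=st(z)
    if abs(s["contact_force"]+[0,0,3]).max()>6: raise SystemExit("contact")
bot.pause(.2)
E
```

```text
-140 8.84 [503.63 261.66  63.73] [ 0.52 -0.18 -3.6 ] [-0.06  0.03  0.02] 26.241409106421262
-110 9.29 [533.44 257.75  63.73] [-0.12 -0.95 -3.47] [-0.06  0.05 -0.  ] 25.473873774820543
-89 9.65 [554.45 255.03  63.81] [-1.24 -0.65 -3.67] [-0.03  0.07  0.04] 26.12561864248283
48 9.97 [553.77 254.87  53.25] [ 0.04  0.02 -2.06] [-0.03 -0.02  0.03] 25.983367620239804
40 10.25 [554.12 254.95  45.43] [ 0.02  0.25 -2.84] [-0.03 -0.05  0.03] 25.530321239567137
34 10.5 [554.23 254.94  39.52] [ 0.4  -0.54 -3.16] [0.   0.04 0.  ] 25.90452161461839
28 10.75 [554.23 254.94  33.48] [ 0.46 -0.2  -2.84] [-0.05  0.02  0.02] 25.578935121326932
22 11.0 [554.17 254.92  27.48] [ 0.42  0.11 -2.91] [-0.01 -0.01 -0.02] 25.936798107762506
```

```bash
python3 - <<'E'
from h import *
np.set_printoptions(precision=2,suppress=True)
def st(l):
    s=bot.read_state();print(l,round(s["t"],2),s["tcp_pos"],s["contact_force"]@np.r_[ex(RY),0],s["contact_force"],s["moment"],s["width"]);return s
for x in(-105,-125,-160,-198):
    bot.line_to(rp(x,22),60);s=st(x)
    if np.linalg.norm(s["contact_force"])>15: break
bot.pause(.2);st("end")
for n in("top","scene"): cv2.imwrite(f"pics/p_{n}.png",bot.camera(n)[:,:,::-1])
a=np.hstack([cv2.resize(cv2.imread(f"pics/p_{n}.png")[y:y+130,x:x+130],(400,400),interpolation=cv2.INTER_CUBIC) for n,x,y in(("top",170,180),("scene",310,110))]);cv2.imwrite("pics/p_both.png",a)
E
```

```text
-105 11.62 [538.06 257.42  28.21] -0.06866797687610536 [-0.02  0.36 -3.28] [-0.02 -0.   -0.01] 25.669850004930442
-125 12.1 [518.43 260.01  28.03] 0.24197018354934027 [ 0.34  0.68 -2.79] [-0.02  0.04 -0.02] 26.026498104024636
-160 12.83 [483.77 264.73  28.01] 0.38011042463466715 [ 0.51  0.94 -2.83] [-0.02 -0.03 -0.  ] 25.770637881467895
-198 13.62 [446.14 269.87  28.  ] -0.38831050551357815 [-0.41 -0.15 -2.97] [-0.03  0.02  0.03] 25.65689927763821
end 13.82 [446.52 269.72  27.89] -0.09454427873032413 [-0.12 -0.22 -3.24] [-0.   -0.    0.01] 26.148724187192034
```

View pics/p_both.png

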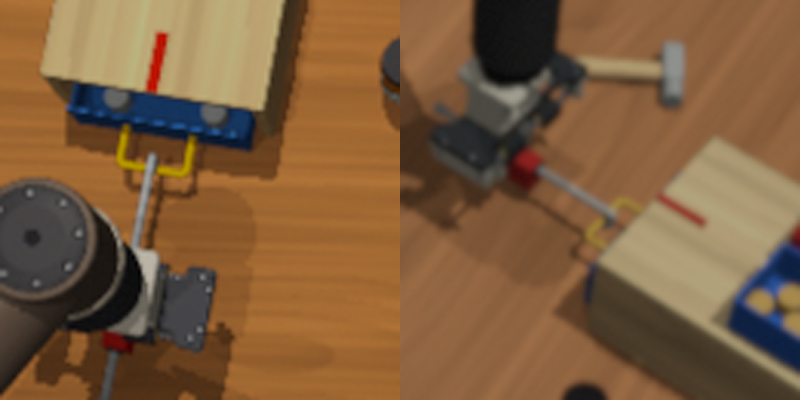

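```bash
python3 - <<'E'
from h import *
np.set_printoptions(precision=2,suppress=True)
im=cv2.imread("pics/p_top.png");hsv=cv2.cvtColor(im,cv2.COLOR_BGR2HSV);H,S,V=[hsv[...,i].astype(int) for i in range(3)]
y=(H>18)&(H<32)&(S>170)&(V>90);w=np.zeros_like(y);w[205:245,200:240]=1
pts=[]
for u in range(212,231):
    r=np.where((y&w)[228:242,u])[0]
    if len(r) and len(r)<6: pts.append(((onz("top",(u,r.mean()+228),40)[:2]-RO)@ex(RY)))
print(pts,"tray",44-np.median(pts))
E
```

```text
[np.float64(-58.78416006154717), np.float64(-58.27314329847664), np.float64(-60.85582774434668), np.float64(-60.344954346378465), np.float64(-59.834068761155905), np.float64(-60.372761236992346), np.float64(-59.86197021669881), np.float64(-59.3511670132183), np.float64(-58.84035162611516), np.float64(-58.32952405495335), np.float64(-60.91124218372309), np.float64(-60.4005578716074), np.float64(-59.88986138124164), np.float64(-56.28609192100124)] tray 103.84801948892735
```

```bash
python3 - <<'E'
from h import *
np.set_printoptions(precision=2,suppress=True)
def st(l):
    s=bot.read_state();print(l,round(s["t"],2),s["tcp_pos"],s["contact_force"],s["moment"],s["width"]);return s
bot.line_to(rp(-187,22),40);st("fwd")
bot.line_to(rp(-187,70),80);st("up")
bot.line_to(rp(-187,200),150)
q=down(KY+F)
bot.move_ptp(kp(0,1,200),q)
bot.line_to(kp(0,1,120),120);st("above")
print(kp(0,1,120),bot.read_state()["eef_rot"],q)
p=np.r_[bot.read_state()["tcp_pos"]]-[0,0,6];x=np.r_[ex(KY),0];cs=[]
for n,o in(("top",(330,140)),("scene",(265,240))):
    im=bot.camera(n)[:,:,::-1].copy();cv2.imwrite(f"pics/k_{n}.png",im)
    c=cv2.resize(im[o[1]:o[1]+130,o[0]:o[0]+130],(520,520),interpolation=cv2.INTER_CUBIC)
    for l,z in((150,32),(-100,32)):
        u=(proj(n,p+x*l+[0,0,z])-o+.5)*4; cv2.circle(c,(int(u[0]),int(u[1])),2,(0,255,0),-1)
    cs.append(c)
cv2.imwrite("pics/k_both.png",cv2.resize(np.hstack(cs),(800,400)))
im=cv2.imread("pics/k_top.png")[110:250,150:350];cv2.imwrite("pics/k_tray.png",cv2.resize(im,None,fx=3,fy=3))
E
```

```text
fwd 14.34 [457.64 268.18  27.85] [-0.09  0.2  -2.46] [-0.06  0.03 -0.04] 26.040600844070354
up 15.09 [457.08 268.13  75.74] [ 0.02 -0.18 -2.96] [-0.04 -0.    0.03] 25.783262966540832
above 18.92 [ 642.51 -252.56  126.86] [ 0.05 -0.11 -2.63] [-0.02  0.01 -0.  ] 26.029744309143112
[np.float64(641.8436441877247), np.float64(-252.5122992052409), 126] [-0.08  1.   -0.    0.  ] [-0.08  1.    0.   -0.  ]
```

View pics/k_both.png

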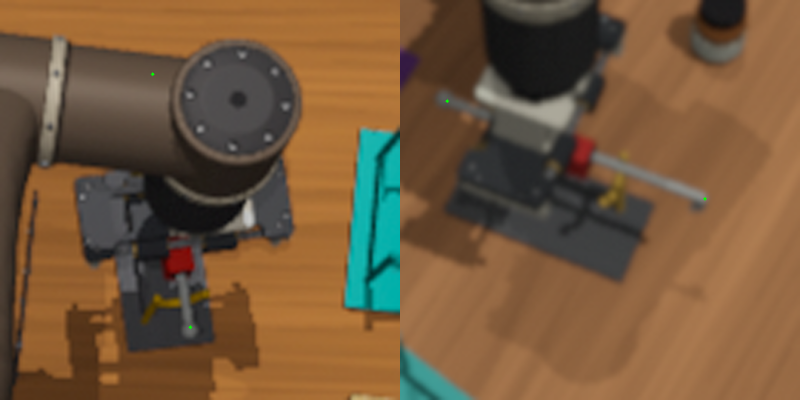

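View pics/k_tray.png

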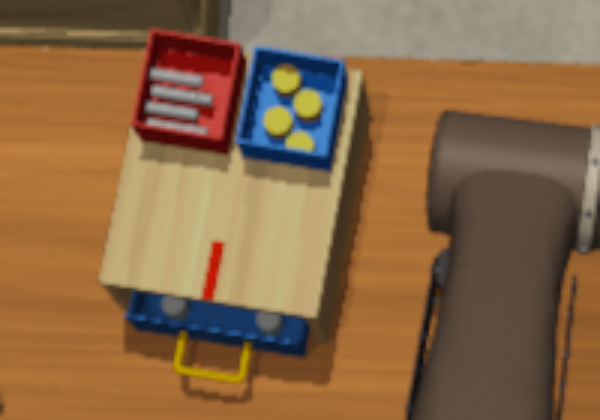

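```bash
python3 - <<'E'
from h import *
np.set_printoptions(precision=2,suppress=True)
def st(l):
    bot.pause(.1);s=bot.read_state();print(l,round(s["t"],2),s["tcp_pos"],s["contact_force"],s["moment"],s["width"]);return s
for z in(100,88,80,76,74):
    bot.line_to(kp(0,1,z),70);s=st(z)
    if abs(s["contact_force"]+[0,0,2.8]).max()>6: raise SystemExit("contact")
for z in np.arange(73,66,-.5):
    bot.line_to(kp(0,1,z),30);s=st(z)
    if s["contact_force"][2]>1.5: break
E
```

```text
100 19.55 [ 642.01 -252.62  106.07] [ 0.36  0.59 -2.52] [ 0.   -0.    0.05] 25.38789100077401
88 19.98 [ 641.9  -252.55   93.94] [ 0.06 -0.5  -2.69] [-0.06  0.01  0.02] 25.69461475181056
80 20.34 [ 641.82 -252.54   85.93] [ 0.38  0.61 -2.9 ] [-0.01 -0.04  0.07] 25.708360129231227
76 20.69 [ 641.84 -252.51   81.99] [ 0.55  0.29 -3.46] [-0.01  0.09 -0.  ] 25.751054498184715
74 21.04 [ 641.85 -252.49   80.  ] [ 1.07  0.83 -3.1 ] [-0.   -0.01  0.  ] 25.848177734713346
73.0 21.39 [ 641.84 -252.53   79.01] [-0.18  0.22 -3.62] [ 0.    0.05 -0.05] 26.163912600633996
72.5 21.74 [ 641.85 -252.51   78.51] [ 0.18 -0.17 -2.96] [-0.03  0.02 -0.03] 25.859303805731262
72.0 22.09 [ 641.83 -252.51   77.97] [ 0.37  0.59 -3.07] [0.04 0.07 0.06] 25.82700160661944
71.5 22.44 [ 641.84 -252.52   77.49] [-0.76  0.22 -3.21] [-0.02  0.04  0.02] 25.920650460323955
71.0 22.79 [ 641.81 -252.53   76.98] [-0.24 -0.87 -2.31] [-0.01  0.05 -0.02] 25.507234141922595
70.5 23.14 [ 641.91 -252.5    76.57] [ 0.49  0.06 -2.43] [-0.03 -0.08  0.01] 26.022410762489432
70.0 23.49 [ 641.98 -252.57   76.32] [-0.72  0.38  0.44] [0.14 0.27 0.01] 25.594450732903532
69.5 23.84 [ 642.01 -252.6    76.12] [-3.04  1.97  6.55] [ 0.49  0.82 -0.02] 25.980060811274257
```

```bash
python3 - <<'E'
from h import *
np.set_printoptions(precision=2,suppress=True)
def st(l):
    bot.pause(.2);s=bot.read_state();print(l,round(s["t"],2),s["tcp_pos"],s["contact_force"],s["moment"],s["width"]);return s
bot.line_to(kp(0,1,69.0),30);st(69)
bot.move_gripper(20,15);st("g15")
bot.move_gripper(20,5);st("g5");bot.pause(.3)
p=np.r_[bot.read_state()["tcp_pos"][:2],70.5];x=np.r_[ex(KY),0];cs=[]
for n,o in(("top",(330,140)),("scene",(265,240))):
    im=bot.camera(n)[:,:,::-1].copy();cv2.imwrite(f"pics/l_{n}.png",im)
    c=cv2.resize(im[o[1]:o[1]+130,o[0]:o[0]+130],(520,520),interpolation=cv2.INTER_CUBIC)
    for l,z in((150,32),(-100,32)):
        u=(proj(n,p+x*l+[0,0,z])-o+.5)*4; cv2.circle(c,(int(u[0]),int(u[1])),2,(0,255,0),-1)
    cs.append(c)
cv2.imwrite("pics/l_both.png",cv2.resize(np.hstack(cs),(800,400)))
E
```

```text
69 24.29 [ 642.05 -252.61   76.06] [-2.65  1.61  8.26] [0.7  1.16 0.02] 25.905622711307064
g15 24.71 [ 642.08 -252.53   76.05] [-2.68  2.97  8.17] [ 0.75  1.15 -0.08] 26.0172270189314
g5 25.12 [ 642.11 -252.53   75.9 ] [-3.25  2.06  6.84] [ 0.7   1.05 -0.05] 25.766608877232315
```

View pics/l_both.png

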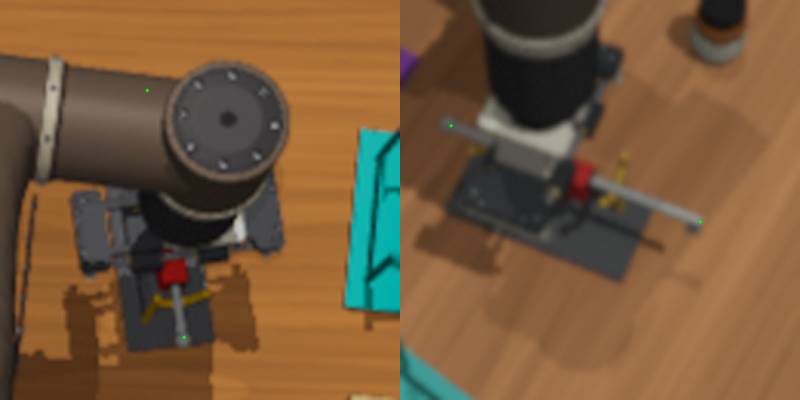

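```bash
python3 - <<'E'
from h import *
np.set_printoptions(precision=2,suppress=True)
def st(l):
    bot.pause(.3);s=bot.read_state();print(l,round(s["t"],2),s["tcp_pos"],s["contact_force"],s["moment"],s["width"]);return s
bot.line_to(kp(0,1,68.3),20);st("68.3")
bot.line_to(kp(0,1,69.6),20);st("69.6")
bot.move_gripper(60);st("open")
bot.line_to(kp(0,1,120),60);bot.line_to(kp(0,1,230),150);st("up")
bot.move_ptp([400,100,300],down(KY+F));st("away")
cs=[]
p=np.r_[KO+ey(KY),70.5];x=np.r_[ex(KY),0]
for n,o in(("top",(330,140)),("scene",(265,240))):
    im=bot.camera(n)[:,:,::-1].copy();cv2.imwrite(f"pics/f_{n}.png",im)
    c=cv2.resize(im[o[1]:o[1]+130,o[0]:o[0]+130],(520,520),interpolation=cv2.INTER_CUBIC)
    for l,z in((150,32),(-100,32),(150,2)):
        u=(proj(n,p+x*l+[0,0,z])-o+.5)*4; cv2.circle(c,(int(u[0]),int(u[1])),2,(0,255,0),-1)
    cs.append(c)
cv2.imwrite("pics/f_both.png",cv2.resize(np.hstack(cs),(800,400)))
E
```

```text
68.3 26.07 [ 642.36 -252.51   75.22] [-2.33  1.62  5.98] [ 0.66  0.73 -0.02] 25.825891733933407
69.6 26.62 [ 641.96 -252.48   75.46] [ 0.37  0.53 -1.71] [ 0.23 -0.22  0.03] 26.073237608753935
open 27.7 [ 641.85 -252.51   75.61] [-0.15 -0.56 -0.22] [0.01 0.01 0.02] 60.23707858614147
up 29.88 [ 641.64 -252.48  235.22] [0.11 0.83 0.18] [ 0.02 -0.05 -0.02] 60.044840753608355
away 31.77 [400.26  99.75 299.76] [ 0.63 -0.54  0.26] [ 0.   -0.03 -0.06] 60.08819728833025
```

View pics/f_both.png

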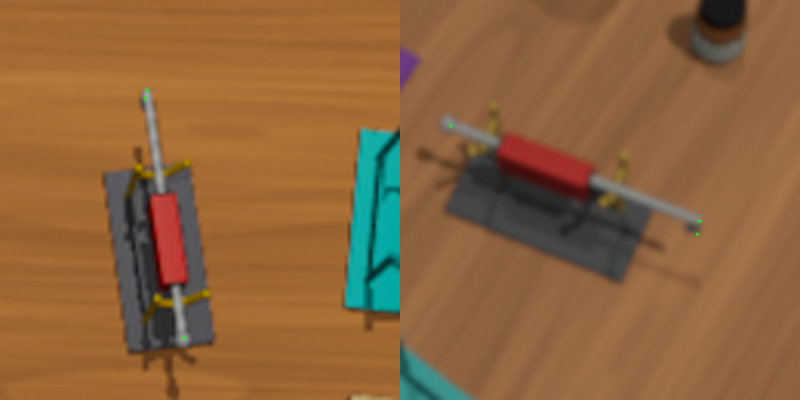

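View pics/f_top.png

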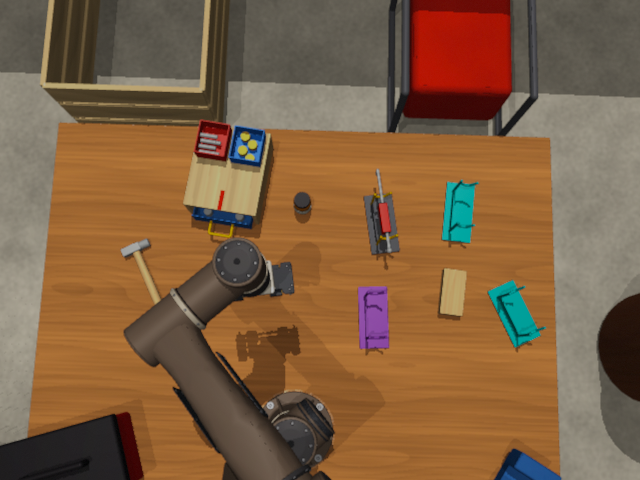

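```bash
python3 - <<'E'
from h import *
print(bot.close_job(),bot.read_state()["t"])
E
```

```text
the job is handed in; nothing more can be done
the job is handed in; nothing more can be done
```

The job is done and handed in, at about 32 s of the 61 s allowed. The tray is out and the pull hook hangs on the dark steel rack. `close_job()` gives no verdict, so the checks below are my own.

- **Tray:** I entered under the shelf and lowered the hook into the loop with no measurable contact. I drew the tray to about 100–104 mm, read from the loop's front bar in the top view (the hook's travel alone gives about 100 mm). The limit is 83 mm. The loop was still clear of the edge in the last picture.
- **Hanging:** I lowered the hook until the rack took about 9–11 N while the fingers held it. The wrist moment fitted a load centred between both rack hooks, but that is inferred: the two contact forces cannot be read separately. I then eased the grip, opened and withdrew; the wrist force fell to about zero.
- **Final pictures:** Both views show the pull hook level, along the rack and lying in both yellow hooks. Its ends were within a pixel or two (a few mm) of where they should be.
- **Bystanders:** By eye, the jar, the offcut and the hammer's head are where they started. The end of the hammer's handle was hidden by the arm in the last top view, so I could not check it.
- **Disagreements:** The wrist force showed no steady 3 N while the tray was being pulled, even though the pictures show it moved. No check failed.

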